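# Free and peel the clinging top sample tray, show it over the viewing disc

### The job

Take the yellow stylus from its holder and run its tip slowly (about 3 cm a second) along the seam groove on the far long side of the tray stack, from the red mark (at the orange tab's end) to the green mark, then stand the stylus back in its holder. Then grip the orange tab and peel the clinging blue top tray off the stack by raising that corner first, while the opposite corner still rests in the stack. Finish holding the tray by its tab, roughly level and still, with its middle over the round viewing disc and 10 to 20 cm above the table (do not put it down), leaving the other things on the table where they are.

Things in the scene. Friction and masses are not known exactly. Their poses are not given: they have to be found in the camera images.
- nest: fixed stack of white nested trays, 164 x 204 mm (x, y), 46 high; origin at the centre of its underside on the table, z up, x roughly away from the robot. An open seam groove, 10 mm wide and 10 deep, runs round the blue top tray, between its rim and the stack's lip (tops level). Four sprung rubber pads grip the tray's tub (about 6 N each, over the first 14 mm of lift): it clings
- seam_red (a point): start of the seam: the point on the floor of the far (+x) groove, on its centre line, beside the red mark on the lip; at (+65, +55, +36) mm in the stack's frame; axes as the stack's, z up. The lip's top is 10 mm higher
- seam_green (a point): end of the seam: the point on the same groove's floor beside the green mark, 110 mm from the red one, at (+65, -55, +36) mm in the stack's frame
- stylus_grip (a point): centre of the loose stylus's (60 g) yellow handle, a 14 x 14 mm square bar 64 long, its sides along this point's x and y; z points up, away from the tip. It stands upright in its holder. Below the handle: a black collar 26 mm across, 6 thick, then a shaft 8 mm across and 55 long, tapering over the last 16 mm to a 3 mm tip. The tip is 93 mm below this point
- stylus_tip (a point): the point of the stylus's tip; z points up along the stylus to the handle
- holder_hole0 (a point): centre of the mouth of the hole (18 mm across, 60 deep) in the top of the fixed grey holder block, 56 x 56 mm, 64 high; level with the block's top. The stylus's collar rests on that top, so that its tip is then 55 mm below this point. The holder stands to the right or to the left of the stack
- tab (a point): centre of the blue tray's orange pull tab, an upright fin 34 mm long (along this point's x, which points outwards along the tray's diagonal), 10 thick (along y: grip it across y) and 34 high; its top is 15 mm above this point, the tray's rim top 19 mm below it. Nothing near it stands higher than the rim
- tray_centre (a point): middle of the loose blue top tray (about 150 g), 120 x 160 mm (x, y) over its 10 mm thick rim; the open tub below is 100 x 140 and 14 deep. The point is level with the rim's underside, 14 mm above the tub's underside; z up, axes as the stack's while nested. The tab's centre is at (+44, +58.7, +29) mm from here, its x turned 0.927 rad about z
- tray_far (a point): the tray's outer corner opposite the tab, at the rim's underside: (-60, -80, 0) mm from the tray's middle; while nested it rests on the groove's floor, 36 mm above the table
- disc: fixed round viewing disc, black with a small yellow centre, 120 mm across, 6 high, flat on the table on the other side of the stack from the holder; origin at the centre of its underside
- tape: brown cardboard tape ring, 56 mm across, 22 high, a loose bystander; origin at the centre of its underside
- jar: clear jar with a red cap, 48 mm across, 50 high, a loose bystander; origin at the centre of its underside
- amber: amber glass bottle, 72 mm across, 170 high, a loose bystander; origin at the centre of its underside
- wash: white bottle with a blue cap, 68 mm across, 160 high, a loose bystander; origin at the centre of its underside
- reagent: white bottle with a black cap, 60 mm across, 120 high, a loose bystander; origin at the centre of its underside
- beaker: glass beaker, 70 mm across, 90 high, a loose bystander; origin at the centre of its underside
- carton: yellow carton, 200 x 100 x 70 mm high, a loose bystander; origin at the centre of its underside
Things that resemble listed ones, but are neither listed nor needed, are in the scene too. Leave any purple look-alike of the part that bears stylus_grip alone.

How it is judged:
By the outcome, as a careful person would: the job done as asked, in the order asked, and still so for the second after the job is handed in, while the arm keeps its last pose, push and grip.
It also fails if it takes over 72 s, if anything falls off the work surface, if the arm or the gripper's body presses on something with over 40 N, if the wrist force passes 120 N, or if a joint passes its speed limit or range.

### The arm

A 6-joint arm with a two-finger parallel gripper is mounted at the origin on the work surface. World frame = base frame: x ahead of the robot, y to its left, z up, the work surface at z = 0. Lengths are in mm, angles in rad, forces in N, time in s.
With the tool pointing down it reaches from about 275 to 975 mm from the base axis. Payload 8.4 kg.
Tool frame: the origin (TCP) lies at the very end of the fingers, on their centre line; the grasp point (between the pads) lies behind it (env.grip_point_offset is the z of the grasp point in the tool frame, in mm); z points along the fingers, y is the line along which they close (so a half turn about z gives the same grasp; the last joint's range is limited). The gripper opens to 92 mm and grips with 3 to 60 N. Pads are 20 mm wide; open, the fingers measure 128 mm over their backs; the gripper's body (75 mm by 189 mm) begins 69 mm behind the grasp point.
Start: joints at [-1.292, 0.353, 1.633, -0, 1.155, -0.002], TCP at [173.201, -600.524, 183.283] pointing down, gripper open.
Joint ranges: [-2.63, 2.63], [-0.92, 2.1], [0.06, 2.66], [-1.3, 4.44], [0, 2.69], [-3.02, 3.02]. Speed limits (rad/s): [2.22, 2.22, 2.79, 3.14, 3.14, 3.14].

### API

Orientations are given as a unit quaternion [w, x, y, z].
In Python, from plant import env gives the robot as it stands.
- The arm moves only by the tool arm_command, never from a script. Its argument "plan" is a list of rows, each a list of 3 entries, a list of its own where there are three numbers: the turn, a rotation vector about the world's x, y, z in degrees, then the shift along the world's x, y, z in mm, then the opening, from 0 (shut) to 1 (fully open). In form: [[[ax, ay, az], [tx, ty, tz], claw], ...]. A call has 1 to 20 rows; each row shifts and turns the commanded pose from where the row before left it; what a row does not reach is not made up. A row lasts 1/8 s, in which the tool goes at most 62.5 mm and 10.7 degrees, less where a joint would pass 70% of its speed; a pose out of reach is approached as far as the arm can. A call is refused whole if a number of a shift passes 62.5 or a number of a turn 10.7, either way. A call with a gripper value outside its range is refused whole. The fingers move at their own pace and stop on an object; "squeeze" is the grip in N (left out, the last holds). Time passes only in rows, so rows that do not move let the fingers close. It gives the time, the measured TCP pose, the force, the opening and the grip force at its end, in the units of the state.
- env.sense(): the state, without advancing time (a new reading comes with each control period).
- env.capture(name): name is "side" or "top"; returns (picture, depth): 400x640x3 uint8, red, green, blue; 400x640 float32, mm along the optical axis (not along the pixel's ray), 0 where there is no reading.
- env.camera_info(name): a dict with "vfov" (degrees; the focal length in pixels is half the picture's height over the tangent of half this angle, whatever the lens; pixels are square), "cx", "cy" (the principal point, pixels), "rvec" (rotation vector, rad) and "tvec" (3), from world to camera coordinates, as OpenCV has them. Camera axes: x right, y down, z forward; pixel columns grow to the right and rows downward; lengths in mm; the calibration is good to about 2 mm. A picture is of the moment at which its call begins. camera_info takes no time and is no camera call.
- env.sign_off(): hands the job in; it is judged then, once.
Trained networks look in the newest picture that a camera, given by its name, has taken for a name from the list of things; names that differ only in an ending like _2 or _b are one class to them, and where a whole thing is asked for, a point or a joint stands for the part that bears it (a point fixed in the world has none). Each returns a list of dicts, best first, with "p" (0 to 1); they miss things now and then, are a little off and sometimes report something else, mostly with a low value. They report only what shows in the picture. A call takes as long as a camera call. They do not tell look-alikes from the thing itself.
- env.cut_out(camera, target): "pixels" (400x640 bool, what is visible of it) and "point" ([column, row] in pixels, amid what is visible of it).
The state is a dict: "t": time; "joint_pos": joint angles; "qd": joint speeds; "tau": joint torques, N m; "tool_pos": TCP position; "eef_rot": TCP orientation; "ft_force": force on the tool from outside, world axes, zero at the start; "moment": the same for the moment, N m; "finger_gap": finger opening in mm; "grip_force": force on a finger pad.
Only numpy, scipy, OpenCV 4.12 (cv2) and the standard library are available. Lean on these libraries where they do the work, as an engineer would, in place of code of your own. Each camera call takes 0.05 s, during which the arm holds its last target. There are 200 camera calls.

## Working session

There is one attempt and no reset: what is moved stays moved. The work goes in short steps, Python scripts to look and compute and a tool call to move; the robot and the scene stay as the last step left them, time stands still between calls to the robot, and variables do not carry over. Pictures are saved under pics/ and viewed, at most 10 in all, crops included, and the job is handed in when it is done.

Besides the shell and the picture viewer there is one more tool, called after ">>>" as name([rows], argument=value, ...), one row to a line, values as JSON. arm_command: Moves the arm, as the interface text tells. Its arguments: {"type":"object","properties":{"plan":{"type":"array","items":{"type":"array"}},"squeeze":{"type":"number"}},"required":["plan"]}

```bash
ls; mkdir -p pics
cat > h.py <<'E'
import numpy as np, cv2
from scipy.spatial.transform import Rotation as R
from plant import env
def cam(n):
    c=env.camera_info(n); f=200/np.tan(np.radians(c['vfov'])/2)
    M=R.from_rotvec(np.ravel(c['rvec'])).as_matrix(); t=np.ravel(c['tvec']); return c,f,M,t
def unproj(n,uv,d):
    c,f,M,t=cam(n); uv=np.atleast_2d(uv).astype(float); d=np.ravel(d)
    P=np.c_[(uv[:,0]-c['cx'])/f*d,(uv[:,1]-c['cy'])/f*d,d]; return (P-t)@M
def onz(n,uv,z):
    c,f,M,t=cam(n); uv=np.atleast_2d(uv).astype(float)
    r=np.c_[(uv[:,0]-c['cx'])/f,(uv[:,1]-c['cy'])/f,np.ones(len(uv))]@M; o=-t@M
    return o+r*((z-o[2])/r[:,2])[:,None]
def proj(n,P):
    c,f,M,t=cam(n); Q=np.atleast_2d(P)@M.T+t; return np.c_[Q[:,0]/Q[:,2]*f+c['cx'],Q[:,1]/Q[:,2]*f+c['cy']]
E
python3 - <<'E'
from h import *
np.set_printoptions(precision=1,suppress=True)
print(env.grip_point_offset, env.sense())
for n in('top','side'):
    print(env.camera_info(n)); p,d=env.capture(n); cv2.imwrite(f'pics/{n}0.png',p[:,:,::-1]); np.save(f'{n}d.npy',d); np.save(f'{n}p.npy',p)
    for k in ['nest','stylus_grip','holder_hole0','tab','tray_centre','disc','tape','jar','amber','wash','reagent','beaker','carton']:
        for r in env.cut_out(n,k)[:3]:
            m=r['pixels']&(d>0); v,u=np.nonzero(m); 
            if len(u): 
                P=unproj(n,np.c_[u,v],d[m]); print(n,k,round(r['p'],2),np.round(r['point']),len(u),np.median(P,0),P.min(0),P.max(0))
E
```

```text
pics
-18.700000000000003 {'t': 0.0, 'joint_pos': array([-1.3,  0.4,  1.6,  0. ,  1.2, -0. ]), 'qd': array([-0.,  0., -0.,  0.,  0.,  0.]), 'tau': array([ -0. , -59.4, -33.4,   0.1,   0. ,  -0. ]), 'tool_pos': array([ 173.1, -600. ,  182.6]), 'eef_rot': array([-0. ,  1. ,  0.1, -0. ]), 'ft_force': array([ 0.1,  0.5, -0.5]), 'moment': array([ 0.,  0., -0.]), 'grip_force': 0.0, 'finger_gap': 91.9246955520741}
{'vfov': 43.66146192244763, 'cx': 325.1276712297838, 'cy': 193.93625612931018, 'rvec': array([ 2.2, -2.2,  0.2]), 'tvec': array([  94.5,  592.9, 1558.9])}
top nest 0.64 [365. 238.] 1346 [497.2 -28.3  36.9] [ 433.9 -146.1   -8.2] [605.1  65.8  55.4]
top stylus_grip 0.48 [461. 200.] 86 [ 579.2 -330.4   84.6] [ 568.6 -367.7   -3.9] [ 600.4 -323.1  130. ]
top stylus_grip 0.41 [438. 192.] 74 [ 595.7 -261.3   92.7] [ 588.  -273.8   51.5] [ 611.6 -253.9  128.1]
top stylus_grip 0.37 [442. 221.] 48 [ 502.  -255.2  104.1] [ 495.5 -266.1   64.5] [ 511.6 -252.2  140.8]
top holder_hole0 0.52 [433. 222.] 314 [ 498.8 -247.6   61.6] [ 471.5 -292.4    0.1] [ 531.1 -228.8   74.2]
top tab 0.68 [435. 
[... 2624 characters left out ...]
[688.9 301.5  53.8]
side amber 0.93 [402. 302.] 1891 [ 746.  -253.2   99.1] [ 717.2 -268.7   -0.2] [ 806.8 -195.2  173.8]
side amber 0.49 [288. 333.] 888 [ 506.1 -287.1   58.5] [ 474.9 -295.    -0.8] [ 535.1 -229.1   68.7]
side wash 0.63 [367. 172.] 870 [735.8 271.1  82.7] [705.9 253.3   2.4] [772.9 309.8 163.5]
side wash 0.58 [286. 334.] 962 [ 506.6 -286.6   59.4] [ 466.1 -295.    -0.8] [ 536.9 -182.8   71.3]
side reagent 0.76 [397. 261.] 662 [ 760.  -118.5   84.9] [ 737.  -233.4   -2.2] [827.1  12.  172.8]
side beaker 0.68 [395. 222.] 829 [788.8  42.8  63.3] [757.   26.7   0.7] [848.2 136.2  94.7]
side carton 0.98 [297. 148.] 1782 [524.6 489.9  60.3] [415.8 454.1  -2. ] [632.8 704.7  76.3]
```

Run:
```python
from h import *
a=np.load('topp.npy')[:,:,::-1]; b=np.load('sidep.npy')[:,:,::-1]
A=cv2.resize(a[110:270,230:490],(780,480),interpolation=2)
cv2.imwrite('pics/a1.png',A)
B=cv2.resize(b[180:370,220:440],None,fx=3.1,fy=3.1,interpolation=2); cv2.imwrite('pics/b1.png',B)
```

```text
(no output)
```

View pics/a1.png

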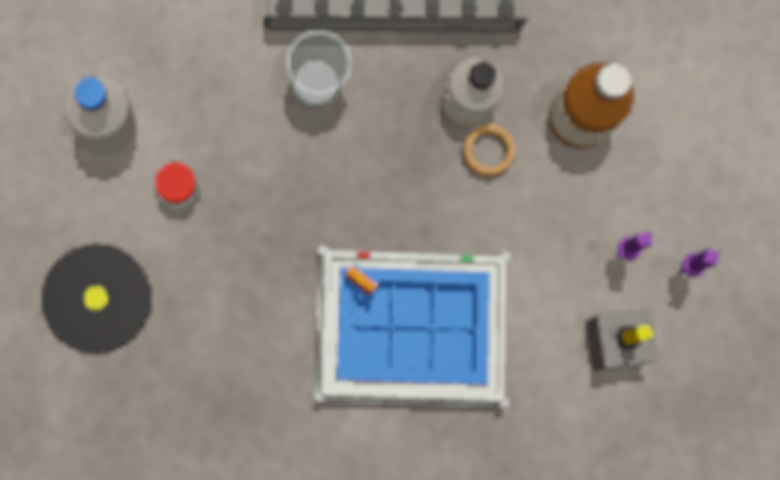

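View pics/b1.png

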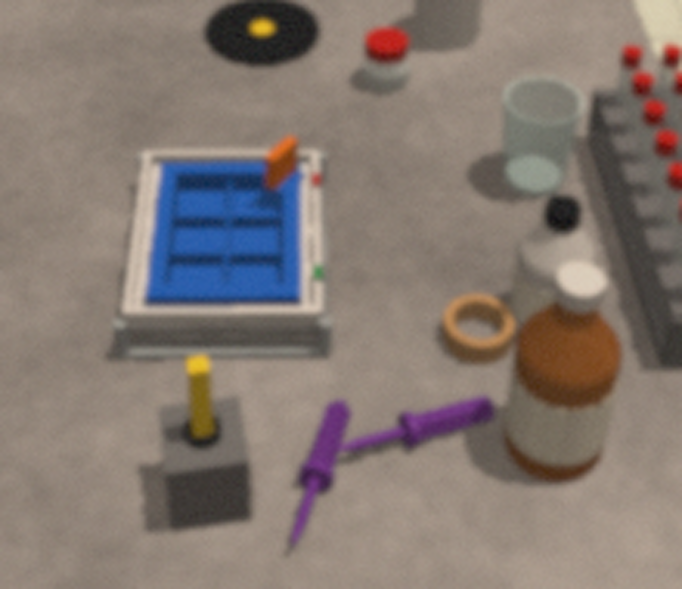

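The top crop shows the yellow stylus in the grey holder (full-picture pixel about 443,221), two purple look-alikes to its upper right, the stack with the orange tab at about (351,203), and the disc at (262,209). The side view shows the yellow stylus upright at about (284,311). The purple ones are now lying down, at about (322,328) and (357,318). Only the yellow one fits the description: it stands in the grey block.

```bash
cat >> h.py <<'E'
def hsv(p): return cv2.cvtColor(np.ascontiguousarray(p),cv2.COLOR_RGB2HSV)
def boxpts(sx,sy,z0,z1): return np.array([[x*sx/2,y*sy/2,z] for z in(z0,z1) for x in(-1,1) for y in(-1,1)])
def place(q,P):
    c,s=np.cos(q[2]),np.sin(q[2]); return np.c_[q[0]+c*P[:,0]-s*P[:,1],q[1]+s*P[:,0]+c*P[:,1],P[:,2]]
def soft(n,P):
    h=cv2.convexHull(((proj(n,P)+.5)*8).astype(np.float32)).round().astype(np.int32)
    m=np.zeros((3200,5120),np.uint8); cv2.fillConvexPoly(m,h,255); return cv2.resize(m,(640,400),interpolation=cv2.INTER_AREA)/255.
E
cat > fit.py <<'E'
from h import *
from scipy.optimize import minimize
np.set_printoptions(precision=2,suppress=True)
pics={}
for n in('top','side'):
    p,d=env.capture(n); pics[n]=p; cv2.imwrite(f'pics/{n}1.png',p[:,:,::-1]); c,f,M,t=cam(n); print(n,'cam at',-t@M)
def col(n,lo,hi,s=110,v=70):
    H=hsv(pics[n]); return (H[...,0]>=lo)&(H[...,0]<=hi)&(H[...,1]>s)&(H[...,2]>v)
def near(m,uv,r):
    v,u=np.nonzero(m); k=np.hypot(u-uv[0],v-uv[1])<r; o=np.zeros_like(m); o[v[k],u[k]]=1; return o
def cen(m): v,u=np.nonzero(m); return np.array([u.mean(),v.mean()])
B={n:cv2.morphologyEx((near(col(n,95,125,90,40),c,70)).astype(np.uint8),cv2.MORPH_CLOSE,np.ones((9,9))).astype(float) for n,c in(('top',(367,216)),('side',(291,256)))}
O={n:near(col(n,3,16,120,90),c,40) for n,c in(('top',(351,203)),('side',(311,232)))}
for n in B: B[n][O[n]]=np.nan
for use in(('top',),('side',),('top','side')):
    def cost(q): return sum(np.nansum(np.abs(soft(n,place(q,boxpts(120,160,36,46)))-B[n])) for n in use)
    r=minimize(cost,[517,-38,0.02],method='Nelder-Mead',options=dict(initial_simplex=[[517,-38,0.0],[522,-38,0.],[517,-33,0.],[517,-38,.05]],xatol=.05,fatol=.5))
    print('tray',use,r.x,r.fun)
q=r.x
for n,cr,cg in(('top',(351,195),(385,196)),('side',(322,238),(322,268))):
    for k,c,m in(('red',cr,col(n,170,180,90,50)|col(n,0,3,90,50)),('green',cg,col(n,50,85,70,40))):
        m=near(m,c,9)
        if m.sum(): print(n,k,m.sum(),onz(n,cen(m),46)[0], 'pred',place(q,np.array([[76,(55 if k=='red' else -55),46]])))
    print(n,'tab',onz(n,cen(O[n]),60), 'px',cen(O[n]),'pred',proj(n,place(q,np.array([[44,58.7,63.]]))),O[n].sum())
Y={n:near(col(n,20,33,120,60),c,25).astype(float) for n,c in(('top',(443,221)),('side',(284,308)))}
for use in(('top',),('side',),('top','side')):
    def cost(q): return sum(np.abs(soft(n,place(q,boxpts(14,14,70,134)))-Y[n]).sum() for n in use)
    best=min((minimize(cost,[504,-262,y],method='Nelder-Mead',options=dict(initial_simplex=[[504,-262,y],[509,-262,y],[504,-257,y],[504,-262,y+.2]],xatol=.05,fatol=.1)) for y in(-.6,-.2,.2,.6)),key=lambda r:r.fun)
    print('stylus',use,best.x,best.fun,Y['top'].sum(),Y['side'].sum())
D={n:near(col(n,20,33,120,60),c,12) for n,c in(('top',(262,209)),('side',(304,190)))}
for n in D:print('disc',n,D[n].sum(),onz(n,cen(D[n]),6))
E
python3 fit.py
```

```text
top cam at [ 374.24  125.39 1623.25]
side cam at [ 549.66 -843.52  795.59]
tray ('top',) [514.98 -36.24  -0.02] 91.13725490196079
tray ('side',) [516.44 -31.66  -0.03] 128.2980392156863
tray ('top', 'side') [516.26 -35.61  -0.03] 253.36470588235295
top red 7 [590.52  16.01  46.  ] pred [[593.82  17.18  46.  ]]
top green 6 [587.77 -93.65  46.  ] pred [[590.64 -92.77  46.  ]]
top tab [[564.63  18.98  60.  ]] px [350.11 201.95] pred [[349.28 202.68]] 19
side red 8 [590.01  19.59  46.  ] pred [[593.82  17.18  46.  ]]
side green 6 [588.49 -93.77  46.  ] pred [[590.64 -92.77  46.  ]]
side tab [[562.24  27.97  60.  ]] px [310.37 231.01] pred [[310.29 231.66]] 103
stylus ('top',) [ 501.46 -258.22    0.26] 6.99607843137255 48.0 183.0
stylus ('side',) [ 502.63 -261.66    0.08] 28.55294117647059 48.0 183.0
stylus ('top', 'side') [ 502.47 -261.05    0.09] 44.317647058823525 48.0 183.0
disc top 58 [[546.81 303.59   6.  ]]
disc side 56 [[547.63 304.73   6.  ]]
```

```bash
cat >> h.py <<'E'
def st():
    s=env.sense(); w,x,y,z=s['eef_rot']; m=R.from_quat([x,y,z,w]).as_matrix()
    print('t',round(s['t'],2),'tcp',np.round(s['tool_pos'],1),'toolx',np.round(m[:,0],3),'tooly',np.round(m[:,1],3),'z',np.round(m[:,2],3),'f',np.round(s['ft_force'],1),'gap',round(s['finger_gap'],1),'grip',round(s['grip_force'],1),'j',np.round(s['joint_pos'],2)); return s,m
E
python3 -c "
from h import *
st()"
```

```text
t 1.5 tcp [ 173.2 -600.5  183.3] toolx [0.961 0.277 0.   ] tooly [ 0.277 -0.961 -0.   ] z [ 0.  0. -1.] f [-0.   0.9 -0.6] gap 92.3 grip 0.0 j [-1.29  0.35  1.63  0.    1.16 -0.  ]
```

Run:
```python
import cv2
a=cv2.imread('pics/side1.png')[270:350,240:380]; b=cv2.imread('pics/top1.png')[170:240,410:490]
cv2.imwrite('pics/c1.png',cv2.hconcat([cv2.resize(a,(500,286),interpolation=2),cv2.resize(b,(300,286),interpolation=2)]))
```

```text
(no output)
```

View pics/c1.png

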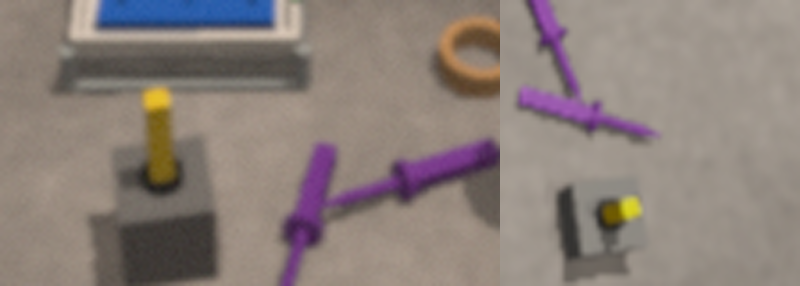

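The crop confirms that the yellow stylus stands in the grey block and that both purple ones lie clear on the table.

>>> arm_command([
  [[0,0,-1.2],[33,34,-3],1],
  [[0,0,-1.2],[33,34,-3],1],
  [[0,0,-1.2],[33,34,-3],1],
  [[0,0,-1.2],[33,34,-3],1],
  [[0,0,-1.2],[33,34,-3],1],
  [[0,0,-1.2],[33,34,-3],1],
  [[0,0,-1.2],[33,34,-3],1],
  [[0,0,-1.2],[33,34,-3],1],
  [[0,0,-1.2],[33,34,-3],0.5],
  [[0,0,0],[32,34,-3],0.5],
  [[0,0,0],[0,0,0],0.5],
], squeeze=25)

```text
t: 2.88
tool_pos: [503.9, -258.4, 153.1]
eef_rot: [-0.0, 0.999, 0.048, 0.0]
ft_force: [-0.5, 0.3, -0.1]
finger_gap: 64.0
grip_force: 0.0
```

Run:
```python
from h import *
st()
ims=[]
for n,c in(('side',(284,300)),('top',(443,221))):
    p,d=env.capture(n); ims.append(cv2.resize(p[c[1]-45:c[1]+45,c[0]-45:c[0]+45,::-1],(400,400),interpolation=2))
cv2.imwrite('pics/d1.png',cv2.hconcat(ims))
```

```text
t 2.88 tcp [ 503.9 -258.4  153.1] toolx [0.995 0.096 0.   ] tooly [ 0.096 -0.995 -0.   ] z [ 0.  0. -1.] f [-0.5  0.3 -0.1] gap 64.0 grip 0.0 j [-0.48  0.29  1.79  0.    1.06  1.  ]
```

View pics/d1.png

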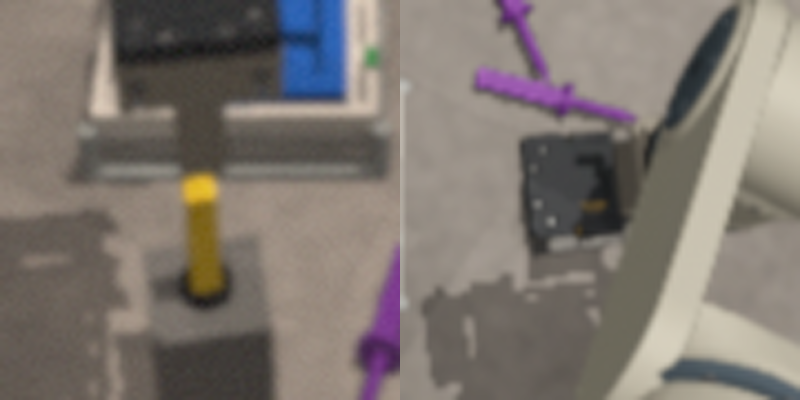

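The side crop shows the stylus directly under the finger column (column about 200 of the left half), so x is aligned. The top view is hidden by the arm. I'll descend and grip.

>>> arm_command([
  [[0,0,0],[-1,-2,-15],0.5],
  [[0,0,0],[0,0,-20],0.5],
  [[0,0,0],[0,0,-20],0.5],
  [[0,0,0],[0,0,-15],0.5],
  [[0,0,0],[0,0,0],0.5],
  [[0,0,0],[0,0,0],0.0],
  [[0,0,0],[0,0,0],0.0],
  [[0,0,0],[0,0,0],0.0],
  [[0,0,0],[0,0,0],0.0],
  [[0,0,0],[0,0,0],0.0],
  [[0,0,0],[0,0,0],0.0],
], squeeze=25)

```text
t: 4.35
tool_pos: [501.4, -262.6, 83.6]
eef_rot: [0.0, 0.999, 0.046, 0.0]
ft_force: [-0.6, 0.6, 3.3]
finger_gap: 13.9
grip_force: 25.0
```

>>> arm_command([
  [[0,0,0],[0,0,10],0.0],
  [[0,0,0],[0,0,15],0.0],
  [[0,0,0],[0,0,20],0.0],
  [[0,0,0],[0,0,20],0.0],
  [[0,0,0],[0,0,20],0.0],
  [[0,0,0],[0,0,15],0.0],
  [[0,0,0],[5,20,0],0.0],
  [[0,0,0],[11,40,0],0.0],
  [[0,0,0],[11,40,0],0.0],
  [[0,0,0],[11,40,0],0.0],
  [[0,0,0],[11,40,0],0.0],
  [[0,0,0],[11,40,0],0.0],
  [[0,0,0],[11,40,0],0.0],
  [[0,0,0],[10,20,0],0.0],
  [[0,0,0],[0,0,-10],0.0],
  [[0,0,0],[0,0,-10],0.0],
  [[0,0,0],[0,0,0],0.0],
  [[0,0,0],[0,0,0],0.0],
])

```text
t: 6.6
tool_pos: [582.0, 16.6, 163.2]
eef_rot: [0.0, 0.999, 0.046, -0.0]
ft_force: [-0.2, -1.4, -0.1]
finger_gap: 13.7
grip_force: 25.0
```

Run:
```python
from h import *
s,m=st()
p,d=env.capture('side'); u,v=proj('side',s['tool_pos']-[0,0,74])[0]; print(u,v)
q=[515.5,-35.5,-.026]; L=[[65,55,46],[65,-55,46],[76,55,46],[76,-55,46]]
print(place(q,np.array(L,float)),proj('side',place(q,np.array(L,float))))
# stylus tip: project predicted positions of shaft
x0,y0=275,205; cv2.imwrite('pics/e1.png',cv2.resize(p[y0:y0+85,x0:x0+85,::-1],(595,595),interpolation=2))
```

```text
t 6.6 tcp [582.   16.6 163.2] toolx [ 0.996  0.091 -0.   ] tooly [ 0.091 -0.996  0.   ] z [-0. -0. -1.] f [-0.2 -1.4 -0.1] gap 13.7 grip 25.0 j [ 0.03  0.31  1.75 -0.    1.09  1.51]
318.03371808535974 224.9942352286894
[[581.90787013  17.79160145  46.        ]
 [579.04819235 -92.17122065  46.        ]
 [592.90415234  17.50563367  46.        ]
 [590.04447455 -92.45718843  46.        ]] [[317.9587342  237.39342549]
 [318.43009941 267.13096929]
 [322.12771234 237.36691434]
 [322.94849357 267.09793059]]
```

View pics/e1.png

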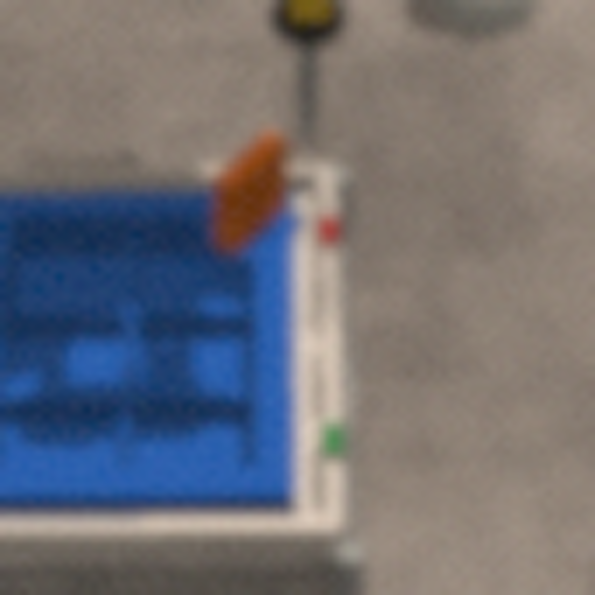

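The side crop shows the stylus shaft above the far groove (column about 307, predicted 304) just beyond the orange tab, with red at (330,230) and green at (335,440). I'll lower it into the groove and feel for the walls.

>>> arm_command([
  [[0,0,0],[-1,3,-10],0.0],
  [[0,0,0],[0,0,-10],0.0],
  [[0,0,0],[0,0,-10],0.0],
  [[0,0,0],[0,0,-6],0.0],
  [[0,0,0],[0,0,-4],0.0],
  [[0,0,0],[0,0,-4],0.0],
  [[0,0,0],[0,0,-3],0.0],
  [[0,0,0],[0,0,0],0.0],
])

```text
t: 7.65
tool_pos: [581.1, 20.5, 116.2]
eef_rot: [-0.0, 0.999, 0.046, -0.0]
ft_force: [-1.0, -0.7, -0.2]
finger_gap: 13.7
grip_force: 25.0
```

Inside the groove with no contact. Next, the walls: +x first.

>>> arm_command([
  [[0,0,0],[1,0,0],0.0],
  [[0,0,0],[1,0,0],0.0],
  [[0,0,0],[1,0,0],0.0],
  [[0,0,0],[0,0,0],0.0],
])

```text
t: 8.15
tool_pos: [584.3, 20.5, 116.3]
eef_rot: [0.0, 0.999, 0.046, 0.0]
ft_force: [1.4, -0.2, -0.7]
finger_gap: 13.7
grip_force: 25.0
```

>>> arm_command([
  [[0,0,0],[-2,0,0],0.0],
  [[0,0,0],[-2,0,0],0.0],
  [[0,0,0],[-2,0,0],0.0],
  [[0,0,0],[0,0,0],0.0],
])

```text
t: 8.65
tool_pos: [578.3, 20.5, 116.4]
eef_rot: [0.0, 0.999, 0.046, 0.0]
ft_force: [0.9, -0.1, -0.8]
finger_gap: 13.9
grip_force: 25.0
```

>>> arm_command([
  [[0,0,0],[3,0,-1],0.0],
  [[0,0,0],[0,0,-1],0.0],
  [[0,0,0],[0,0,-1],0.0],
  [[0,0,0],[0,0,-1],0.0],
  [[0,0,0],[0,0,0],0.0],
])

```text
t: 9.28
tool_pos: [581.1, 20.5, 112.2]
eef_rot: [0.0, 0.999, 0.046, -0.0]
ft_force: [-0.4, 0.7, -1.1]
finger_gap: 13.5
grip_force: 25.0
```

>>> arm_command([
  [[0,0,0],[0,0,-0.7],0.0],
  [[0,0,0],[0,0,-0.7],0.0],
  [[0,0,0],[0,0,0],0.0],
])

```text
t: 9.65
tool_pos: [581.1, 20.5, 110.8]
eef_rot: [-0.0, 0.999, 0.046, -0.0]
ft_force: [-0.5, -0.8, -1.7]
finger_gap: 14.0
grip_force: 25.0
```

>>> arm_command([
  [[0,0,0],[0,0,-0.7],0.0],
  [[0,0,0],[0,0,-0.7],0.0],
  [[0,0,0],[0,0,0],0.0],
])

```text
t: 10.02
tool_pos: [581.7, 20.5, 110.1]
eef_rot: [-0.0, 0.999, 0.046, 0.0]
ft_force: [-0.8, -0.0, 4.5]
finger_gap: 13.5
grip_force: 25.0
```

Run:
```python
from h import *
s,m=st(); print(s['moment'])
p,d=env.capture('side'); print(proj('side',s['tool_pos']-[[0,0,74.3],[0,0,65],[0,0,22]]))
x0,y0=275,205; cv2.imwrite('pics/f1.png',cv2.resize(p[y0:y0+85,x0:x0+85,::-1],(595,595),interpolation=2))
```

```text
t 10.03 tcp [581.7  20.5 110.1] toolx [0.996 0.092 0.001] tooly [ 0.092 -0.996  0.   ] z [ 0.001  0.    -1.   ] f [-0.8 -0.   4.5] gap 13.5 grip 25.0 j [0.03 0.37 1.79 0.   0.98 1.51]
[ 0.01954755  0.18823724 -0.05474961]
[[317.82867284 239.63584041]
 [317.8320426  236.9856728 ]
 [317.84806011 224.38859385]]
```

View pics/f1.png

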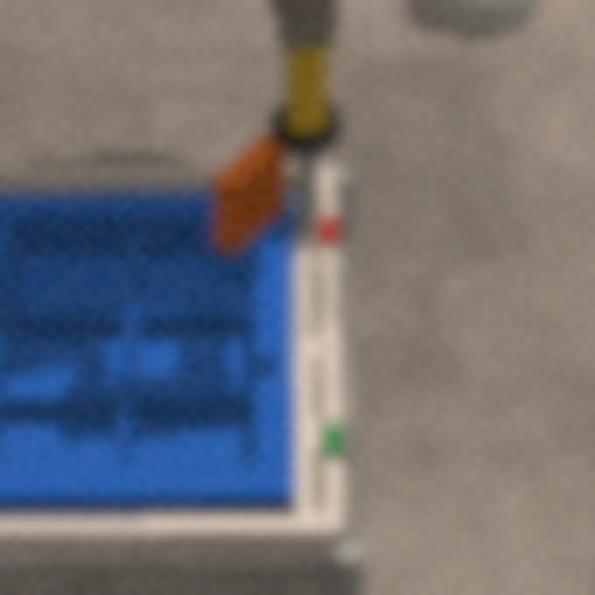

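The tip is in the far groove beside the red mark (crop about 305,240), touching the floor at 36 mm as expected. I'll ease up about 1 mm and run the seam.

>>> arm_command([
  [[0,0,0],[0,0,1.2],0.0],
  [[0,0,0],[-0.1,-3.75,0],0.0],
  [[0,0,0],[-0.1,-3.75,0],0.0],
  [[0,0,0],[-0.1,-3.75,0],0.0],
  [[0,0,0],[-0.1,-3.75,0],0.0],
  [[0,0,0],[-0.1,-3.75,0],0.0],
  [[0,0,0],[-0.1,-3.75,0],0.0],
  [[0,0,0],[-0.1,-3.75,0],0.0],
  [[0,0,0],[-0.1,-3.75,0],0.0],
])

```text
t: 11.2
tool_pos: [580.4, -9.8, 110.7]
eef_rot: [-0.0, 0.999, 0.046, 0.0]
ft_force: [0.2, 0.0, -0.3]
finger_gap: 13.8
grip_force: 25.0
```

>>> arm_command([
  [[0,0,0],[-0.1,-3.75,0],0.0],
  [[0,0,0],[-0.1,-3.75,0],0.0],
  [[0,0,0],[-0.1,-3.75,0],0.0],
  [[0,0,0],[-0.1,-3.75,0],0.0],
  [[0,0,0],[-0.1,-3.75,0],0.0],
  [[0,0,0],[-0.1,-3.75,0],0.0],
  [[0,0,0],[-0.1,-3.75,0],0.0],
  [[0,0,0],[-0.1,-3.75,0],0.0],
])

```text
t: 12.2
tool_pos: [579.6, -39.8, 110.7]
eef_rot: [-0.0, 0.999, 0.046, 0.0]
ft_force: [-0.7, -1.4, -1.0]
finger_gap: 14.2
grip_force: 25.0
```

>>> arm_command([
  [[0,0,0],[-0.1,-3.75,0],0.0],
  [[0,0,0],[-0.1,-3.75,0],0.0],
  [[0,0,0],[-0.1,-3.75,0],0.0],
  [[0,0,0],[-0.1,-3.75,0],0.0],
  [[0,0,0],[-0.1,-3.75,0],0.0],
  [[0,0,0],[-0.1,-3.75,0],0.0],
  [[0,0,0],[-0.1,-3.75,0],0.0],
  [[0,0,0],[-0.1,-3.75,0],0.0],
])

```text
t: 13.2
tool_pos: [578.8, -69.8, 110.7]
eef_rot: [-0.0, 0.999, 0.046, -0.0]
ft_force: [0.2, 0.8, -0.2]
finger_gap: 13.9
grip_force: 25.0
```

>>> arm_command([
  [[0,0,0],[-0.1,-3.75,0],0.0],
  [[0,0,0],[-0.1,-3.75,0],0.0],
  [[0,0,0],[-0.1,-3.75,0],0.0],
  [[0,0,0],[-0.1,-3.75,0],0.0],
  [[0,0,0],[-0.1,-3.75,0],0.0],
  [[0,0,0],[-0.1,-3.75,0],0.0],
  [[0,0,0],[-0.1,-3.75,0],0.0],
  [[0,0,0],[0,0,0],0.0],
  [[0,0,0],[0,0,0],0.0],
])

```text
t: 14.32
tool_pos: [578.1, -95.8, 110.7]
eef_rot: [-0.0, 0.999, 0.046, -0.0]
ft_force: [0.6, 0.2, -1.1]
finger_gap: 14.0
grip_force: 25.0
```

Run:
```python
from h import *
s,m=st()
p,d=env.capture('side'); print(proj('side',s['tool_pos']-[[0,0,74.3]]))
x0,y0=285,235; cv2.imwrite('pics/g1.png',cv2.resize(p[y0:y0+60,x0:x0+60,::-1],(540,540),interpolation=2))
```

```text
t 14.32 tcp [578.1 -95.8 110.7] toolx [ 0.996  0.092 -0.   ] tooly [ 0.092 -0.996 -0.   ] z [-0.  0. -1.] f [ 0.6  0.2 -1.1] gap 14.0 grip 25.0 j [-0.17  0.37  1.78  0.    0.99  1.31]
[[318.07950115 271.01125016]]
```

View pics/g1.png

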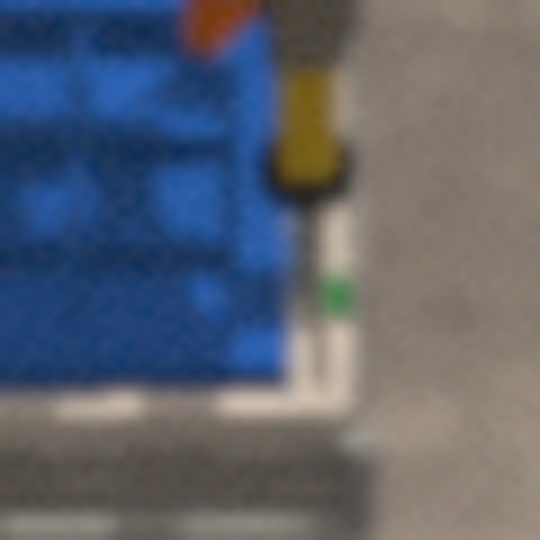

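The tip stands in the groove just past the green mark (crop about 305,315; green at 340,297). Now back to the holder.

>>> arm_command([
  [[0,0,0],[0,0,12],0.0],
  [[0,0,0],[0,0,20],0.0],
  [[0,0,0],[0,0,20],0.0],
  [[0,0,0],[0,0,20],0.0],
  [[0,0,0],[-3.7,-6.8,8],0.0],
  [[0,0,0],[-15,-34,0],0.0],
  [[0,0,0],[-20,-42,0],0.0],
  [[0,0,0],[-20,-42,0],0.0],
  [[0,0,0],[-13,-27,0],0.0],
  [[0,0,0],[-5,-15,0],0.0],
  [[0,0,0],[0,0,0],0.0],
  [[0,0,0],[0,0,0],0.0],
])

```text
t: 15.88
tool_pos: [501.8, -261.8, 190.6]
eef_rot: [-0.0, 0.999, 0.046, 0.0]
ft_force: [-0.0, -0.3, -0.7]
finger_gap: 13.4
grip_force: 25.0
```

>>> arm_command([
  [[0,0,0],[-0.4,-0.7,-20],0.0],
  [[0,0,0],[0,0,-20],0.0],
  [[0,0,0],[0,0,-12],0.0],
  [[0,0,0],[0,0,-12],0.0],
  [[0,0,0],[0,0,-12],0.0],
  [[0,0,0],[0,0,-12],0.0],
  [[0,0,0],[0,0,-10],0.0],
  [[0,0,0],[0,0,-5],0.0],
  [[0,0,0],[0,0,0],0.0],
])

```text
t: 17.0
tool_pos: [500.8, -263.3, 87.4]
eef_rot: [-0.0, 0.999, 0.046, -0.0]
ft_force: [-0.2, 0.1, -1.1]
finger_gap: 13.8
grip_force: 25.0
```

>>> arm_command([
  [[0,0,0],[0,0,-2],0.0],
  [[0,0,0],[0,0,-1.7],0.0],
  [[0,0,0],[0,0,0],0.0],
])

```text
t: 17.38
tool_pos: [501.0, -263.3, 84.0]
eef_rot: [0.0, 0.999, 0.046, 0.0]
ft_force: [0.1, 0.7, -0.4]
finger_gap: 13.6
grip_force: 25.0
```

>>> arm_command([
  [[0,0,0],[0,0,0],0.5],
  [[0,0,0],[0,0,0],0.5],
  [[0,0,0],[0,0,0],0.5],
  [[0,0,0],[0,0,10],0.6],
  [[0,0,0],[0,0,20],0.6],
  [[0,0,0],[0,0,25],0.6],
  [[0,0,0],[0,0,25],0.6],
  [[0,0,9.3],[8,30,0],0.6],
  [[0,0,9.3],[11,50,0],0.6],
  [[0,0,9.3],[11,55,0],0.6],
  [[0,0,9.3],[11,55,0],0.6],
  [[0,0,9.3],[11,55,-20],0.6],
  [[0,0,0],[8,40,-30],0.6],
  [[0,0,0],[0,0,0],0.6],
  [[0,0,0],[0,0,0],0.6],
])

```text
t: 19.25
tool_pos: [561.2, 21.3, 114.7]
eef_rot: [0.0, 0.899, 0.437, 0.0]
ft_force: [-0.6, -0.4, 0.4]
finger_gap: 55.2
grip_force: 0.0
```

Run:
```python
from h import *
s,m=st(); print(np.degrees(np.arctan2(m[1,1],m[0,1])))
p,d=env.capture('side'); 
A=cv2.resize(p[265:355,240:330,::-1],(400,400),interpolation=2)
B=cv2.resize(p[190:280,265:355,::-1],(400,400),interpolation=2)
cv2.imwrite('pics/i1.png',cv2.hconcat([A,B]))
for off in (-28,28): print(proj('side',s['tool_pos']+m[:,1]*off))
print(proj('side',[561,22,80]))
```

```text
t 19.25 tcp [561.2  21.3 114.7] toolx [ 0.618  0.786 -0.   ] tooly [ 0.786 -0.618  0.001] z [ 0. -0. -1.] f [-0.6 -0.4  0.4] gap 55.2 grip 0.0 j [ 0.04  0.33  1.83 -0.    0.97  0.7 ]
-38.18217983994185
[[301.14632093 212.30334749]]
[[318.71632749 220.32255818]]
[[309.86931638 226.61088398]]
```

View pics/i1.png

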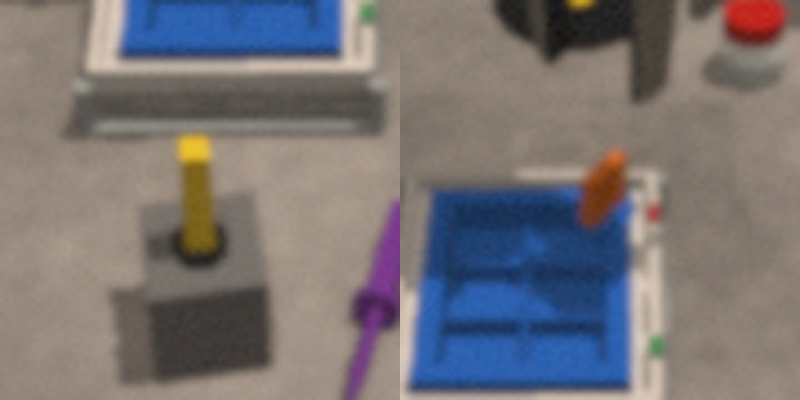

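The stylus stands back in its holder (left half, 195,195). The open fingers straddle the orange tab (right half, tab at 605,190). I'll descend and grip it.

>>> arm_command([
  [[0,0,0],[0.5,0.5,-20],0.6],
  [[0,0,0],[0,0,-20],0.6],
  [[0,0,0],[0,0,-15],0.6],
  [[0,0,0],[0,0,-9],0.6],
  [[0,0,0],[0,0,0],0.0],
  [[0,0,0],[0,0,0],0.0],
  [[0,0,0],[0,0,0],0.0],
  [[0,0,0],[0,0,0],0.0],
  [[0,0,0],[0,0,0],0.0],
  [[0,0,0],[0,0,0],0.0],
], squeeze=50)

```text
t: 20.55
tool_pos: [561.5, 22.3, 50.1]
eef_rot: [0.0, 0.9, 0.437, 0.0]
ft_force: [0.5, -0.4, 0.5]
finger_gap: 0.2
grip_force: 0.0
```

Run:
```python
from h import *
s,m=st()
ims=[]
for n,c in(('side',(311,232)),('top',(352,205))):
    p,d=env.capture(n); ims.append(cv2.resize(p[c[1]-35:c[1]+35,c[0]-35:c[0]+35,::-1],(400,400),interpolation=2))
    print(n,proj(n,s['tool_pos']))
cv2.imwrite('pics/j1.png',cv2.hconcat(ims))
```

```text
t 20.55 tcp [561.5  22.3  50.1] toolx [0.618 0.786 0.   ] tooly [ 0.786 -0.618  0.   ] z [ 0. -0. -1.] f [ 0.5 -0.4  0.5] gap 0.2 grip 0.0 j [ 0.04  0.42  1.88 -0.    0.84  0.7 ]
side [[310.18379118 235.29680081]]
top [[348.8640569  203.28588831]]
```

View pics/j1.png

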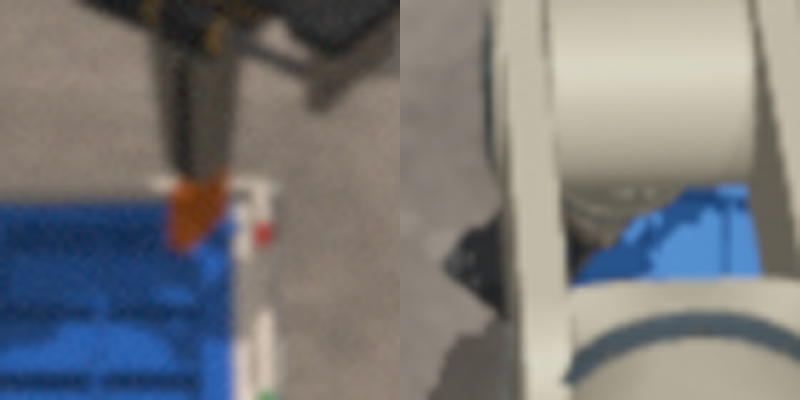

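The side view shows the fingers meeting the tab near (200,180) in the left half. The tab is still fully visible, so it isn't clear they straddle it. I'll check with depth.

Run:
```python
from h import *
np.set_printoptions(precision=1,suppress=True)
s,m=st()
p,d=env.capture('side'); H=hsv(p)
for v in range(208,246,3):
    r=[]
    for u in range(302,322,3):
        P=unproj('side',(u,v),d[v,u])[0] if d[v,u]>0 else [0,0,0]; r.append('%s%d,%d,%d'%('O' if 3<=H[v,u,0]<=16 and H[v,u,1]>120 else 'B' if 95<H[v,u,0]<125 and H[v,u,1]>90 else ' ',*P))
    print(v,' | '.join(r))
d0=np.load('sided.npy');p0=np.load('sidep.npy');H=hsv(p0); O=(H[...,0]>=3)&(H[...,0]<=16)&(H[...,1]>120)&(d0>0); O[:,:290]=0;O[:,330:]=0;O[:215]=0;O[250:]=0
v,u=np.nonzero(O); P=unproj('side',np.c_[u,v],d0[O]); print(len(u),np.percentile(P,[5,25,50,75,95],axis=0))
```

```text
t 20.65 tcp [561.5  22.2  50. ] toolx [ 0.6  0.8 -0. ] tooly [ 0.8 -0.6 -0. ] z [-0.  0. -1.] f [0.2 1.  0.4] gap 0.4 grip 0.0 j [0.  0.4 1.9 0.  0.8 0.7]
208  540,210,-1 |  549,17,144 |  556,16,144 |  564,7,151 |  571,1,155 |  579,12,147 |  595,209,-1
211  540,190,2 |  549,22,131 |  556,11,139 |  564,3,144 |  571,3,145 |  579,13,137 |  594,190,0
214  539,178,0 |  549,20,123 |  0,0,0 |  564,7,132 |  571,6,132 |  579,15,126 |  593,177,0
217  539,164,0 |  548,18,115 |  556,14,118 |  563,5,124 |  571,6,123 |  579,18,113 |  593,161,0
220  539,148,1 |  548,16,106 |  556,14,107 |  563,7,113 |  571,7,113 |  579,17,105 |  592,147,0
223  539,135,0 |  548,24,90 |  556,14,98 |  563,9,102 |  571,7,103 |  583,136,-1 |  592,134,0
226  539,119,1 |  548,119,1 |  556,13,89 |  563,7,93 |  571,7,93 |  583,124,-3 |  591,118,1
229  540,52,46 |  548,52,46 | O555,11,81 | O563,10,81 | O571,19,73 |  580,50,47 |  588,51,46
232  539,51,36 |  548,49,38 | O555,1,79 | O563,8,72 | O571,17,65 |  580,50,37 |  588,50,36
235 B539,28,45 |  547,29,45 | O555,2,68 | O563,12,59 |  571,21,51 |  580,38,36 |  588,39,35
238 B539,29,34 |  547,16,46 | O555,5,55 |  563,8,52 | B571,16,45 |  579,16,44 |  587,26,36
241 B539,25,28 | B547,23,29 |  555,2,47 | B563,1,48 | B571,4,45 |  579,15,35 |  587,13,36
244 B539,15,26 | B547,14,26 | B555,15,25 | B563,16,24 | B570,-9,47 |  578,1,37 |  586,3,35
105 [[552.9   2.1  12.7]
 [556.    5.8  61.8]
 [561.3  12.2  73.1]
 [568.9  19.1  80. ]
 [573.9  95.   82. ]]
```

The depth shows the tab's top at about 81 mm and the fingers' ends at about 85 mm, although the reported TCP is at 50. The fingers therefore seem to end about 30 mm above the reported TCP and shut just above the tab. I'll open and measure the fingertip height before going lower.

>>> arm_command([
  [[0,0,0],[-1,-3,8],0.3],
  [[0,0,0],[0,0,0],0.6],
  [[0,0,0],[0,0,0],0.6],
  [[0,0,0],[0,0,0],0.6],
  [[0,0,0],[0,0,0],0.6],
])

```text
t: 21.32
tool_pos: [560.4, 19.2, 57.9]
eef_rot: [-0.0, 0.9, 0.437, -0.0]
ft_force: [-0.4, -0.4, 0.3]
finger_gap: 48.1
grip_force: 0.0
```

Run:
```python
from h import *
np.set_printoptions(precision=1,suppress=True)
s,m=st()
p,d=env.capture('side'); H=hsv(p)
P=unproj('side',np.argwhere(np.ones((400,640)))[:,::-1],d.ravel()); ok=d.ravel()>0
T=(P-s['tool_pos'])@m   # tool coords
k=ok&(abs(T[:,0])<14)&(abs(abs(T[:,1])-38)<14)&(P[:,2]>60)&(P[:,2]<140)
for sgn in(-1,1):
    q=T[k&(T[:,1]*sgn>0)]; print(sgn,len(q),np.percentile(q,[2,10,50,90,98],axis=0) if len(q) else '')
O=((H[...,0]>=3)&(H[...,0]<=16)&(H[...,1]>120)).ravel()&ok&(abs(T[:,0])<35)&(abs(T[:,1])<30)&(P[:,2]>50)
q=T[O]; print(len(q)); print(np.percentile(q,[5,25,50,75,95],axis=0))
```

```text
t 21.32 tcp [560.4  19.2  57.9] toolx [ 0.6  0.8 -0. ] tooly [ 0.8 -0.6 -0. ] z [-0. -0. -1.] f [-0.4 -0.4  0.3] gap 48.1 grip 0.0 j [ 0.   0.4  1.9 -0.   0.9  0.7]
-1 58 [[-12.1 -37.4 -80.8]
 [-11.6 -35.8 -78.4]
 [-10.  -29.7 -60.2]
 [ -7.4 -24.8 -39.7]
 [  6.9 -24.2 -34.3]]
1 124 [[-11.5  27.2 -80.9]
 [-11.1  28.8 -77.8]
 [ -8.8  38.2 -59.3]
 [  4.9  42.  -40.4]
 [  8.3  42.5 -35.4]]
103
[[-16.9  -0.5 -24.5]
 [-14.2   3.3 -22.3]
 [ -4.8   6.4 -15.4]
 [  4.1   8.1  -6. ]
 [ 13.    8.9   2.7]]
```

The fingers really end about 33 mm short of the reported TCP, and the tab is centred between them. I'll go down to a reported z of about 18.

>>> arm_command([
  [[0,0,0],[0.3,-2.5,-8],0.6],
  [[0,0,0],[0,0,-10],0.6],
  [[0,0,0],[0,0,-10],0.6],
  [[0,0,0],[0,0,-7],0.6],
  [[0,0,0],[0,0,-4],0.6],
  [[0,0,0],[0,0,0],0.6],
])

```text
t: 22.12
tool_pos: [560.6, 16.7, 18.7]
eef_rot: [-0.0, 0.9, 0.437, -0.0]
ft_force: [-0.5, -0.4, 0.2]
finger_gap: 54.7
grip_force: 0.0
```

>>> arm_command([
  [[0,0,0],[0,0,0],0.0],
  [[0,0,0],[0,0,0],0.0],
  [[0,0,0],[0,0,0],0.0],
  [[0,0,0],[0,0,0],0.0],
  [[0,0,0],[0,0,0],0.0],
  [[0,0,0],[0,0,0],0.0],
], squeeze=50)

```text
t: 22.88
tool_pos: [560.6, 16.9, 19.0]
eef_rot: [-0.0, 0.9, 0.436, -0.0]
ft_force: [-1.7, 1.8, 2.7]
finger_gap: 9.9
grip_force: 50.0
```

Tab gripped (gap 9.9 mm, 50 N). Now the peel, pivoting about the opposite corner: first half.

>>> arm_command([
  [[0,0,0],[0,0,0],0.0],
  [[0.79,-0.62,0],[0.1,0.1,3],0.0],
  [[0.79,-0.62,0],[0.1,0.1,3],0.0],
  [[0.79,-0.62,0],[0.1,0.1,3],0.0],
  [[0.79,-0.62,0],[0.1,0.1,3],0.0],
  [[0.79,-0.62,0],[0.1,0.1,3],0.0],
  [[0.79,-0.62,0],[0.1,0.1,3],0.0],
  [[0,0,0],[0,0,0],0.0],
], squeeze=60)

```text
t: 23.88
tool_pos: [561.8, 17.3, 37.7]
eef_rot: [-0.023, 0.899, 0.436, 0.048]
ft_force: [-0.4, 5.3, -1.9]
finger_gap: 9.7
grip_force: 60.0
```

>>> arm_command([
  [[0.79,-0.62,0],[-0.1,-0.1,3],0.0],
  [[0.79,-0.62,0],[-0.1,-0.1,3],0.0],
  [[0.79,-0.62,0],[-0.1,-0.1,3],0.0],
  [[0.79,-0.62,0],[-0.1,-0.1,3],0.0],
  [[0.79,-0.62,0],[-0.1,-0.1,3],0.0],
  [[0.79,-0.62,0],[-0.1,-0.1,3],0.0],
  [[0,0,0],[0,0,0],0.0],
  [[0,0,0],[0,0,0],0.0],
])

```text
t: 24.88
tool_pos: [561.1, 16.6, 55.2]
eef_rot: [-0.046, 0.895, 0.434, 0.094]
ft_force: [0.2, 4.0, -0.1]
finger_gap: 10.0
grip_force: 60.0
```

```bash
cat > tray.py <<'E'
from h import *
np.set_printoptions(precision=1,suppress=True)
s,m=st()
for n in('side','top'):
    p,d=env.capture(n); H=hsv(p); b=(H[...,0]>95)&(H[...,0]<125)&(H[...,1]>90)&(H[...,2]>35)&(d>0)
    k,l,stt,_=cv2.connectedComponentsWithStats(b.astype(np.uint8)); 
    if k<2: continue
    i=1+np.argmax(stt[1:,4]); b=l==i
    v,u=np.nonzero(b); P=unproj(n,np.c_[u,v],d[b]); c=P.mean(0); w=np.linalg.svd(P-c,full_matrices=0)[2][2]; w*=np.sign(w[2])
    T=(P-s['tool_pos'])@m
    print(n,len(u),'mean',c,'normal',w,'tilt',np.degrees(np.arccos(w[2])),'zpct',np.percentile(P[:,2],[2,50,98]),'xy',np.percentile(P[:,:2],[1,99],axis=0).ravel(), 'toolcoord x lo/hi',np.percentile(T,[1,99],axis=0)[:,0])
    for lab,j in(('far',P[:,:2]@m[:2,0]),):
        o=np.argsort(j); print('  lowest-e end',np.median(P[o[:25]],0),' highest-e end',np.median(P[o[-25:]],0))
E
python3 tray.py
```

```text
t 24.88 tcp [561.1  16.6  55.2] toolx [0.6 0.8 0.2] tooly [ 0.8 -0.6  0. ] z [ 0.1  0.2 -1. ] f [ 0.2  4.  -0.1] gap 10.0 grip 60.0 j [-0.1  0.4  2.   0.3  0.7  0.4]
side 2267 mean [512.1 -42.   55.3] normal [-0.1 -0.1  1. ] tilt 9.185834646685228 zpct [36.3 54.  80.1] xy [ 457.6 -122.3  570.8   31.9] toolcoord x lo/hi [-158.7   -4. ]
  lowest-e end [ 462.7 -116.8   48.3]  highest-e end [548.   18.4  64.1]
top 139 mean [476.9 -96.3  48.2] normal [ 0.7 -0.7  0.2] tilt 80.14955238437312 zpct [25.6 40.8 55.8] xy [ 443.1 -114.7  499.8  -36.1] toolcoord x lo/hi [-164.3  -35. ]
  lowest-e end [ 462.  -110.7   47.7]  highest-e end [491.7 -84.7  32.7]
```

The tray's tab corner is up about 35 mm with the far corner still seated. I'll peel 8° more to clear the last pads, then lift.

>>> arm_command([
  [[0.79,-0.62,0],[-0.34,-0.43,3],0.0],
  [[0.79,-0.62,0],[-0.34,-0.43,3],0.0],
  [[0.79,-0.62,0],[-0.34,-0.43,3],0.0],
  [[0.79,-0.62,0],[-0.34,-0.43,3],0.0],
  [[0.79,-0.62,0],[-0.34,-0.43,3],0.0],
  [[0.79,-0.62,0],[-0.34,-0.43,3],0.0],
  [[0.79,-0.62,0],[-0.34,-0.43,3],0.0],
  [[0.79,-0.62,0],[-0.34,-0.43,3],0.0],
  [[0,0,0],[0,0,3],0.0],
  [[0,0,0],[0,0,3],0.0],
  [[0,0,0],[0,0,4],0.0],
  [[0,0,0],[0,0,5],0.0],
  [[0,0,0],[0,0,5],0.0],
  [[0,0,0],[0,0,10],0.0],
  [[0,0,0],[0,0,10],0.0],
  [[0,0,0],[0,0,10],0.0],
  [[0,0,0],[0,0,0],0.0],
  [[0,0,0],[0,0,0],0.0],
])

```text
t: 27.22
tool_pos: [557.9, 13.3, 128.9]
eef_rot: [-0.076, 0.886, 0.43, 0.157]
ft_force: [-0.5, 0.7, -1.2]
finger_gap: 9.3
grip_force: 60.0
```

```bash
python3 tray.py
```

```text
t 27.23 tcp [557.9  13.3 128.9] toolx [0.6 0.7 0.3] tooly [ 0.8 -0.6 -0. ] z [ 0.2  0.3 -0.9] f [-0.5  0.7 -1.2] gap 9.3 grip 60.0 j [-0.2  0.2  2.   0.4  0.8  0.2]
side 2563 mean [509.4 -45.2 118.2] normal [-0.2 -0.2  1. ] tilt 17.983050281296546 zpct [ 92.6 116.9 152.2] xy [ 454.7 -124.6  568.4   27.5] toolcoord x lo/hi [-160.5   -4.2]
  lowest-e end [ 459.6 -118.    98.5]  highest-e end [549.1   9.7 135.6]
top 121 mean [469.3 -38.2 125.3] normal [-0.4 -0.9  0.2] tilt 81.19306062526299 zpct [ 93.7 112.6 274.2] xy [452.2 -58.3 489.2  -6.8] toolcoord x lo/hi [-114.1  -20.3]
  lowest-e end [460.9 -49.4 114.1]  highest-e end [472.8 -24.6 120.4]
```

The tray is free and held. I'll level it while carrying it to the disc.

>>> arm_command([
  [[-1.58,1.24,0],[0,5,2],0.0],
  [[-1.58,1.24,0],[1.5,15,2],0.0],
  [[-1.58,1.24,0],[2.5,25,0],0.0],
  [[-1.58,1.24,0],[3,30,0],0.0],
  [[-1.58,1.24,0],[3,30,0],0.0],
  [[-1.58,1.24,0],[3,30,0],0.0],
  [[-1.58,1.24,0],[3,30,0],0.0],
  [[-1.58,1.24,0],[3,30,0],0.0],
  [[-1.58,1.24,0],[3,30,0],0.0],
  [[-1.58,1.24,0],[3,30,0],0.0],
  [[0,0,0],[3,30,0],0.0],
  [[0,0,0],[3,25,0],0.0],
  [[0,0,0],[3,20,0],0.0],
  [[0,0,0],[2.6,12,0],0.0],
  [[0,0,0],[0,6,0],0.0],
  [[0,0,0],[0,0,0],0.0],
  [[0,0,0],[0,0,0],0.0],
])

```text
t: 29.45
tool_pos: [594.6, 360.6, 133.0]
eef_rot: [0.0, 0.9, 0.437, -0.0]
ft_force: [0.9, -0.4, -1.9]
finger_gap: 9.5
grip_force: 60.0
```

```bash
python3 tray.py
python3 - <<'E'
from h import *
p,_=env.capture('side');q,_=env.capture('top')
cv2.imwrite('pics/k1.png',cv2.hconcat([cv2.resize(p[90:360,220:420,::-1],(400,540)),cv2.resize(q[110:290,180:313,::-1],(400,540))]))
E
```

```text
t 29.45 tcp [594.6 360.6 133. ] toolx [ 0.6  0.8 -0. ] tooly [ 0.8 -0.6  0. ] z [-0. -0. -1.] f [ 0.9 -0.4 -1.9] gap 9.5 grip 60.0 j [ 0.5  0.5  1.5 -0.   1.1  1.2]
side 1051 mean [549.8 301.3 149.9] normal [0.  0.1 1. ] tilt 4.394304502236632 zpct [137.5 149.6 162.6] xy [493.4 221.3 607.6 375.4] toolcoord x lo/hi [-163.7    2.5]
  lowest-e end [500.6 226.  159.1]  highest-e end [588.4 369.4 140.6]
top 675 mean [561.5 253.4 163.6] normal [-0.4  0.9  0. ] tilt 89.5530630313246 zpct [132.3 148.8 573.3] xy [475.8 217.6 608.  299.1] toolcoord x lo/hi [-186.1  -42.6]
  lowest-e end [489.5 226.1 554.7]  highest-e end [604.  297.7 158.4]
```

View pics/k1.png

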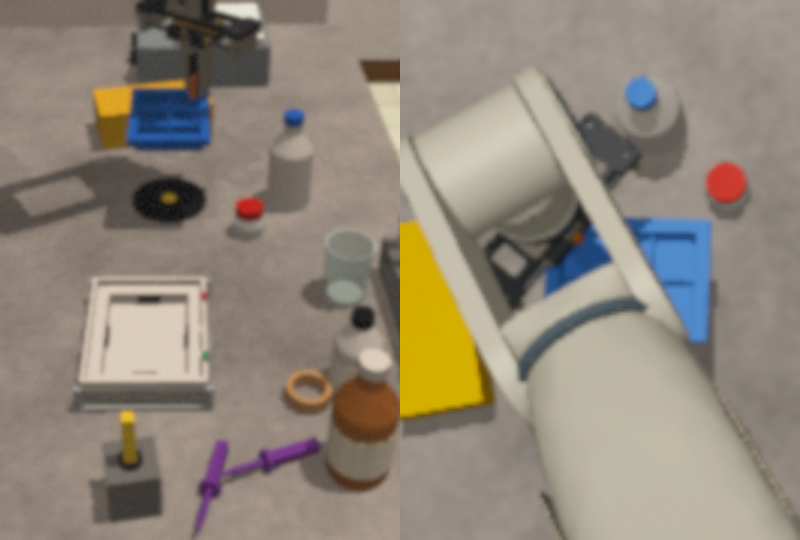

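The last view shows the blue tray held over the disc, the stylus standing in its holder and everything else undisturbed. The tray reads about 4° low on the tab side and about 5 mm off-centre, so I'll make a small correction.

>>> arm_command([
  [[1.2,-0.9,0],[-1,1.5,1],0.0],
  [[1.2,-0.9,0],[-1,1.5,1],0.0],
  [[0.3,-0.3,0],[-1,1,0],0.0],
  [[0,0,0],[0,0,0],0.0],
  [[0,0,0],[0,0,0],0.0],
  [[0,0,0],[0,0,0],0.0],
  [[0,0,0],[0,0,0],0.0],
])

```text
t: 30.52
tool_pos: [591.7, 365.4, 134.9]
eef_rot: [-0.013, 0.899, 0.437, 0.027]
ft_force: [0.8, 0.4, -1.9]
finger_gap: 9.8
grip_force: 60.0
```

```bash
python3 tray.py
```

```text
t 30.52 tcp [591.7 365.4 134.9] toolx [0.6 0.8 0.1] tooly [ 0.8 -0.6 -0. ] z [ 0.  0. -1.] f [ 0.8  0.4 -1.9] gap 9.8 grip 60.0 j [0.5 0.5 1.6 0.  1.1 1.2]
side 1114 mean [546.2 304.8 147.5] normal [-0.  0.  1.] tilt 2.3179284049251 zpct [135.  147.4 161.9] xy [490.  224.7 604.2 377.9] toolcoord x lo/hi [-161.9   -0.9]
  lowest-e end [497.5 230.  151.5]  highest-e end [582.2 372.1 143.1]
top 535 mean [562.2 254.  152.5] normal [-0.4  0.9  0. ] tilt 88.72511662451038 zpct [128.  146.8 165.6] xy [483.7 220.7 603.8 295.9] toolcoord x lo/hi [-165.9  -49.2]
  lowest-e end [495.5 232.1 153.7]  highest-e end [597.8 292.7 156.9]
```

The tray is centred at about (547, 302), close to level, and its middle is about 145 mm above the table. Handing in.

```bash
python3 -c "
from h import *
print(env.sign_off())"
```

```text
the job is handed in; nothing more can be done
None
```

The job is handed in at about 31 s of the 72 allowed: I traced the seam from red to green, stood the stylus back in its holder, peeled the tray from its tab corner, and am holding it still over the disc, within about 3° of level and about 15 cm above the table; my first try at the tab closed just above it, and I corrected that.

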